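# Stop peg in, then hold a turning blank in the corner of the squaring board

### The job

Stand the wooden stop peg, tapered end down, fully home in the round hole of the plywood squaring board. Then lay the square wooden blank flat on the board and press it into the corner, its long side against both cleats of the fence and its end against the peg; finish while still holding it pressed firmly against fence and peg at once, without letting go. Leave the tape measure, the roll of masking tape and the tin where they stand.

Things in the scene. Friction and masses are not known exactly. Their poses are not given: they have to be found in the camera images.
- board: Plywood squaring board fixed on the worktop, 110 (x) x 240 (y) x 25 (z) mm; origin at the centre of its underside, z up. The fence stands along its +x edge, the hole for the peg is at its +y end. A blank pressed into the corner lies along y with its centre at x = +9, y = -5, z = +36 mm.
- hole_mouth (a point): Centre of the mouth of the round hole, in the board's top face (25 mm above the worktop), at x = +9, y = +85 mm in the board's frame, axes as the board's. 22 mm in diameter, goes straight down through the board (25 mm).
- corner (a point): The corner the blank goes to: the point on the board's top in the plane of the fence's stop face (x = +20 mm) and of the peg's near side (y = +70 mm), axes as the board's. The blank is pushed to +x against the fence and to +y against the peg.
- peg_center (a point): Loose wooden stop peg, 74 mm tall, first standing on its tapered end on the worktop: lower 24 mm a tapered shank (16 mm across at the foot, 20.8 under the shoulder), above it a cylinder 30 mm across, 50 mm tall, whose flat shoulder rests on the board when home. Point on its axis 37 mm above its foot; z along the axis, up.
- peg_shoulder (a point): Point on the peg's axis at the level of its shoulder, 24 mm above its foot; at the hole's mouth when the peg is home.
- blank_center (a point): Loose square wooden turning blank, a straight stick 22 x 150 x 22 mm (x, y, z), about 0.1 kg, at first lying on the worktop. Centre of the stick; y along its length, z up. It is the same either end first.
- blank: The same blank; origin at the centre of its underside.
- peg: The same peg; origin at the centre of its foot.
- fence: Two fixed hardwood cleats in line along y on the board's top; origin and axes as the board's. 16 mm high above the board's top, 25 mm deep, stop faces (looking to -x) at x = +20 mm; one spans y = -85 to -45 mm, the other +35 to +60 mm; the 80 mm gap between them leaves room for a finger.
- tape_measure: Bystander: tape measure, 38 x 83 x 60 mm; origin at the centre of its underside.
- masking_tape: Bystander: roll of masking tape lying flat, 96 mm across, 24 mm high; origin at the centre of its underside.
- tin: Bystander: round tin with a press lid, 79 mm across, 47 mm high; origin at the centre of its underside.
There are look-alikes about, which are no part of the job. Of the things that look like the peg, the smallest one is meant.

How it is judged:
By the outcome, as a careful person would: the job done as asked, in the order asked, and still so for the second after the job is handed in, while the arm keeps its last pose, push and grip.
It also fails if it takes over 61 s, if anything falls off the work surface, if the arm or the gripper's body presses on something with over 40 N, if the wrist force passes 120 N, or if a joint passes its speed limit or range.

### The arm

A 7-joint arm with a two-finger parallel gripper is mounted at the origin on a cart in front of the work surface, level with it; the furniture and walls round the work are solid. World frame = base frame: x ahead of the robot, y to its left, z up, the work surface at z = 0. Lengths are in m, angles in rad, forces in N, time in s.
With the tool pointing down it reaches from about 0.425 to 0.925 m from the base axis. Payload 6.8 kg.
Tool frame: the origin (TCP) lies between the finger pads; the fingertips stand 14 mm ahead of it and the grasp point (between the pads) lies 5 mm behind it; z points along the fingers, y is the line along which they close (so a half turn about z gives the same grasp; the last joint's range is limited). The gripper opens to 85 mm and grips with 20 to 120 N. Pads are 22 mm wide; open, the fingers measure 114 mm over their backs; the gripper's body (76 mm by 85 mm) begins 54 mm behind the grasp point. The pads swing forward as they close: fully open they stand 13 mm farther back than shut.
Start: joints at [1.239, 0.477, 0.022, 1.555, -0.011, 1.109, -0.083], TCP at [0.15, -0.658, 0.245] pointing down, gripper open.
Joint ranges: [-2.96, 2.96], [-0.34, 2.1], [-1.41, 1.46], [0.24, 2.44], [-1.37, 4.51], [0.17, 1.92], [-2.96, 2.96]. Speed limits (rad/s): [2.39, 2.39, 3.14, 3.14, 3.14, 3.14, 3.14].

### API

Orientations are given as a rotation vector (axis times angle).
In Python, from bench import r, eyes, ticket gives the robot as it stands. The module is installed in compiled form; this text tells all that it offers.
- The arm moves only by the tool arm_command, never from a script. Its argument "plan" is text: rows parted by semicolons, each of 4 numbers parted by spaces: the shift along the tool's x, y, z in m, then the turn about the tool's z in degrees. In form: tx ty tz yaw; .... A call has 1 to 20 rows; each row shifts and turns the commanded pose from where the row before left it, along the tool's axes as they then stand; what a row does not reach is not made up. A row lasts 1/8 s, in which the tool goes at most 62.5 mm and 10.7 degrees, less where a joint would pass 70% of its speed; a pose out of reach is approached as far as the arm can. A call is refused whole if a number of a shift passes 0.0625 or a number of a turn 10.7, either way. A call with a gripper value outside its range is refused whole. "hand" is the closure, from -1 (fully open) to 1 (shut), set as the call begins (left out, the last holds). The fingers move at their own pace and stop on an object; "grip_force" is the grip in N (left out, the last holds). Time passes only in rows, so rows that do not move let the fingers close. It gives the time, the measured TCP pose, the force, the opening and the grip force at its end, in the units of the state.
- r.get_obs(): the state, without advancing time (a new reading comes with each control period).
- eyes.grab_frame(name): name is "side" or "top" or "wrist"; returns (picture, depth): 400x640x3 uint8, red, green, blue; 400x640 float32, m along the optical axis (not along the pixel's ray), 0 where there is no reading.
- eyes.calibration(name): a dict with "fov_y" (degrees; the focal length in pixels is half the picture's height over the tangent of half this angle, whatever the lens; pixels are square), "cx", "cy" (the principal point, pixels), "origin" and "attitude" of the camera in the world; the wrist camera has in their place "tool_from_camera" (4x4, takes a point from camera to tool coordinates, whose origin is the TCP and whose axes are the flange's). Camera axes: x right, y up, looking along -z (the intrinsics and any distortion apply to the point x, -y, -z); pixel columns grow to the right and rows downward; lengths in m; the calibration is good to about 2 mm. A picture is of the moment at which its call begins: read the wrist's pose just before it. calibration takes no time and is no camera call.
- ticket.hand_in(): hands the job in; it is judged then, once.
The state is a dict: "clock": time; "joints": joint angles; "qvel": joint speeds; "tau": joint torques, N m; "tcp_pos": TCP position; "orientation": TCP orientation; "contact_force": force on the tool from outside, world axes, zero at the start; "moment": the same for the moment, N m; "grip_width": finger opening in m; "gripper_force": force on a finger pad.
Only numpy, scipy, OpenCV 4.12 (cv2) and the standard library are available. Lean on these libraries where they do the work, as an engineer would, in place of code of your own. Each camera call takes 0.05 s, during which the arm holds its last target. There are 200 camera calls.

## Working session

There is one attempt and no reset: what is moved stays moved. The work goes in short steps, Python scripts to look and compute and a tool call to move; the robot and the scene stay as the last step left them, time stands still between calls to the robot, and variables do not carry over. Pictures are saved under pics/ and viewed, at most 10 in all, crops included, and the job is handed in when it is done.

Besides the shell and the picture viewer there is one more tool, called after "Call:" as a command line: name --argument value ..., lists and objects as JSON in quotes. arm_command: Moves the arm, as the interface text tells. Its arguments: {"type":"object","properties":{"plan":{"type":"string"},"hand":{"type":"number"},"grip_force":{"type":"number"}},"required":["plan"]}

```bash
mkdir -p pics; python3 - <<'E'
from bench import r,eyes
import cv2,numpy as np
for n in ("top","side"):
    c=eyes.calibration(n);print(n,{k:(np.round(v,4).tolist() if not isinstance(v,str) else v) for k,v in c.items()})
    p,d=eyes.grab_frame(n);cv2.imwrite(f"pics/{n}0.png",p[:,:,::-1]);np.save(f"{n}0.npy",d);np.save(f"{n}0_rgb.npy",p)
print(eyes.calibration("wrist"))
o=r.get_obs();print(o)
E
```

```text
top {'fov_y': 55.4472, 'cx': 323.9891, 'cy': 198.4963, 'origin': [0.454, -0.0454, 1.2596], 'attitude': [0.0639, -0.0474, -1.5762]}
side {'fov_y': 54.0326, 'cx': 319.9993, 'cy': 198.5012, 'origin': [0.5567, -0.8792, 0.7674], 'attitude': [0.8697, 0.0234, 0.0581]}
{'fov_y': 69.46094860048262, 'cx': 320.9882532428003, 'cy': 201.238362435323, 'tool_from_camera': array([[-1.07343257e-03,  9.45242323e-01,  3.26367583e-01,
         8.42106565e-02],
       [ 9.99999226e-01,  1.21998400e-03, -2.44352597e-04,
         5.89386727e-04],
       [-6.29135647e-04,  3.26367068e-01, -9.45242900e-01,
        -1.28743312e-01],
       [ 0.00000000e+00,  0.00000000e+00,  0.00000000e+00,
         1.00000000e+00]])}
{'clock': 0.1, 'joints': array([ 1.23888371,  0.47775355,  0.02236463,  1.55634612, -0.01148844,
        1.10929779, -0.08312257]), 'qvel': array([ 6.00599583e-04, -1.27877607e-04,  4.59926065e-05, -2.03367598e-03,
       -6.70292577e-04,  6.16088380e-04,  1.02065074e-03]), 'tau': array([ 2.83191177e-03, -5.97764969e+01,  1.61289018e+00, -2.81957889e+01,
        1.27759221e-02,  4.99271511e-03,  1.11973176e-05]), 'tcp_pos': array([ 0.14967707, -0.65767408,  0.24440186]), 'orientation': array([-3.12031157e+00, -3.50620882e-01,  5.16614920e-04]), 'contact_force': array([0.30384407, 0.3542044 , 1.08515227]), 'moment': array([ 0.00991922, -0.00574616,  0.02256936]), 'gripper_force': 0.0, 'grip_width': 0.08567097347647987}
```

View pics/top0.png

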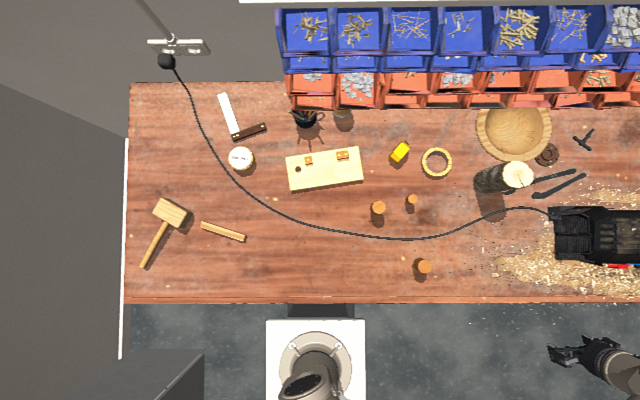

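View pics/side0.png

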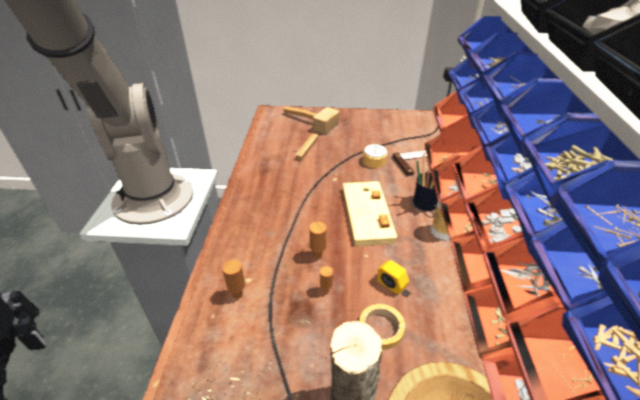

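Top view: three orange peg-like things at (378,208), (412,199) and (424,266). The one at (412,199) looks smallest. The board is at (325,168) with its hole at (298,169), the blank at (223,231), the tape measure at (400,153), the masking tape at (437,162) and the tin at (241,158). The side view agrees, with pegs at (317,240), (326,280) and (233,279). Next I'll measure and enlarge.

```bash
cat > h.py <<'E'
import numpy as np,cv2
from scipy.spatial.transform import Rotation as R
from bench import r,eyes
def cloud(name,d,T=None):
    c=eyes.calibration(name);f=200/np.tan(np.radians(c['fov_y'])/2)
    v,u=np.mgrid[0:400,0:640]
    P=np.stack([(u-c['cx'])/f*d,-(v-c['cy'])/f*d,-d],-1)
    if T is None: return P@R.from_rotvec(c['attitude']).as_matrix().T+c['origin']
    M=c['tool_from_camera'];P=P@M[:3,:3].T+M[:3,3]
    return P@R.from_rotvec(T[1]).as_matrix().T+T[0]
def project(name,X):
    c=eyes.calibration(name);f=200/np.tan(np.radians(c['fov_y'])/2)
    p=(np.atleast_2d(X)-c['origin'])@R.from_rotvec(c['attitude']).as_matrix()
    return np.c_[c['cx']-f*p[:,0]/p[:,2],c['cy']+f*p[:,1]/p[:,2]]
E
python3 - <<'E'
from h import *
for n,cr in (("top",0),("side",0)):
    d=np.load(n+"0.npy");P=cloud(n,d);p=np.load(n+"0_rgb.npy")
    np.save(n+"P.npy",P)
    pts={"top":dict(table=(300,270),pA=(378,204),pB=(412,196),pC=(424,262),board=(325,175),blank=(223,231),tm=(400,150),tape=(430,150),tin=(241,155)),
     "side":dict(table=(300,300),pA=(318,228),pB=(327,271),pC=(233,266),board=(362,215),blank=(306,146),tm=(395,270),tin=(375,150))}[n]
    for k,(u,v) in pts.items(): print(n,k,np.round(P[v,u],3))
    z=P[:,:,2]
    for nm,(lo,hi) in dict(blk=(.008,.035),top=(.04,.2)).items():
        m=((z>lo)&(z<hi)).astype(np.uint8)
        if n=="top":
            N,L,S,C=cv2.connectedComponentsWithStats(m)
            for i in range(1,N):
                if 30<S[i,4]<6000 and S[i,0]>130: 
                    q=P[L==i]; print(nm,S[i],np.round(np.median(q,0),3), 'rect',[np.round(x,3) for x in cv2.minAreaRect((q[:,:2]*1).astype(np.float32))])
p=np.load("top0_rgb.npy");q=np.load("side0_rgb.npy")
a=cv2.resize(p[130:290,210:450],None,fx=3,fy=3,interpolation=cv2.INTER_CUBIC)
cv2.imwrite("pics/crop1.png",a[:,:,::-1])
E
```

```text
top table [ 0.309  0.048 -0.001]
top pA [ 0.518 -0.198  0.104]
top pB [ 0.544 -0.307  0.077]
top pC [ 0.343 -0.332  0.108]
top board [ 0.619 -0.036  0.018]
top blank [0.438 0.296 0.022]
top tm [ 0.692 -0.276  0.061]
top tape [ 0.7   -0.383  0.018]
top tin [0.683 0.235 0.044]
blk [179  76 105   5 331] [0.948 0.277 0.022] rect [array([0.949, 0.275]), array([0.006, 0.348]), np.float64(0.031)]
blk [186  89   9  22  46] [0.883 0.416 0.012] rect [array([0.877, 0.414]), array([0.071, 0.008]), np.float64(16.692)]
blk [332 110  18   8  40] [ 0.819 -0.091  0.021] rect [array([ 0.824, -0.089]), array([0.018, 0.057]), np.float64(0.339)]
blk [ 488  110   39   38 1039] [ 0.765 -0.633  0.026] rect [array([ 0.764, -0.629]), array([0.119, 0.12 ]), np.float64(30.536)]
blk [295 119  21   9  37] [0.785 0.025 0.022] rect [array([0.79 , 0.027]), array([0.022, 0.067]), np.float64(7.033)]
blk [228 122  38  19 315] [0.77  0.228 0.015] rect [array([0.787, 0.227]), array([0.064, 0.119]), np.float64(19.738)]
blk [572 128  22  23 115] [ 0.73  -0.893  0.011] rect [array([ 0.74 , -0.886]), array([0.064, 0.076]), n
[... 2740 characters left out ...]
02] rect [array([ 0.51 , -0.197]), array([0.04 , 0.039]), np.float64(44.254)]
top [ 547  206   93   81 3309] [ 0.404 -0.777  0.145] rect [array([ 0.379, -0.87 ]), array([0.308, 0.203]), np.float64(24.472)]
top [413 258  18  16 215] [ 0.334 -0.326  0.103] rect [array([ 0.331, -0.331]), array([0.04, 0.04]), np.float64(47.192)]
top [287 349  51  41 830] [ 0.059 -0.003  0.117] rect [array([ 0.036, -0.003]), array([0.144, 0.084]), np.float64(83.63)]
side table [ 0.48  -0.338 -0.001]
side pA [ 0.513 -0.204  0.104]
side pB [ 0.54  -0.309  0.072]
side pC [ 0.336 -0.333  0.103]
side board [ 0.627 -0.063  0.024]
side blank [0.439 0.288 0.019]
side tm [ 0.696 -0.287  0.061]
side tin [0.676 0.238 0.046]
```

View pics/crop1.png

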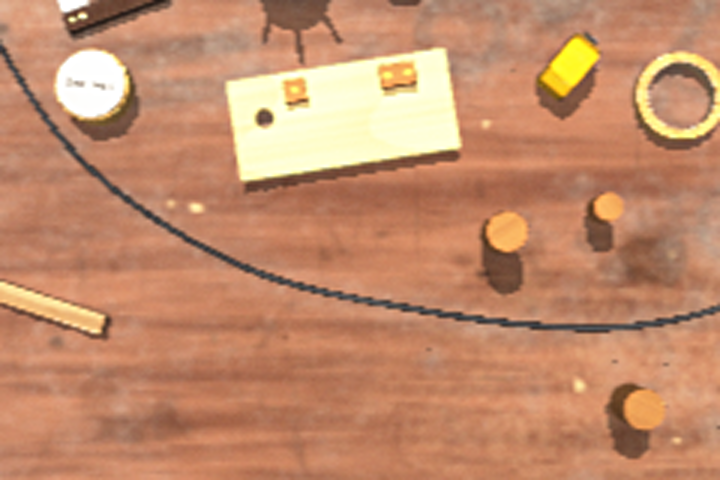

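The crop confirms it. Candidates are A (378,208) and C (424,266), both about 40 mm across and 103 mm tall, and B (412,199), about 28 mm across and 73 mm tall. B is the smallest and fits the 30 x 74 mm peg, so B it is. The board fits too: 111x240 mm, cleats at local (32,-65) and (31,47).

Call:
arm_command --plan ".019 -.0107 0 0; .038 -.0213 0 0; .038 -.0213 0 0; .038 -.0213 0 0; .038 -.0213 0 0; .038 -.0213 0 0; .038 -.0213 0 0; .038 -.0213 0 0; .038 -.0213 0 0; .038 -.0213 0 0; .038 -.0213 0 0; .038 -.0213 0 0; .019 -.0107 0 0; 0 0 0 0; 0 0 0 0" --hand -1

```text
clock: 1.98
tcp_pos: [0.5362, -0.3093, 0.2451]
orientation: [3.122, 0.347, -0.002]
contact_force: [0.2, -0.6, -1.0]
grip_width: 0.0856
gripper_force: 0.0
```

```bash
cat >> h.py <<'E'
def wrist():
    o=r.get_obs();p,d=eyes.grab_frame("wrist")
    return o,p,d,cloud("wrist",d,(o['tcp_pos'],o['orientation']))
def totool(o,X): return R.from_rotvec(o['orientation']).as_matrix().T@(np.asarray(X)-o['tcp_pos'])
E
python3 - <<'E'
from h import *
o,p,d,P=wrist();cv2.imwrite("pics/w1.png",p[:,:,::-1])
print(o['clock'],o['tcp_pos'],o['orientation'],o['joints'])
m=(abs(P[...,2]-.074)<.006)&(np.hypot(P[...,0]-.537,P[...,1]+.307)<.04)
q=P[m];c,s=cv2.minEnclosingCircle(q[:,:2].astype(np.float32));print(len(q),c,s,np.median(q[:,2]),'tool',totool(o,[*c,.074]))
E
```

```text
1.975 [ 0.53615692 -0.30930823  0.24514954] [ 3.12156941e+00  3.47157284e-01 -2.08760241e-03] [ 0.53949476  0.391888   -0.1547973   1.687108    0.06874481  1.06860887
 -0.98619208]
588 (0.5379357933998108, -0.3087361454963684) 0.014985929243266582 0.0740727845640126 tool [ 0.00210193 -0.00027442  0.17114661]
```

Call:
arm_command --plan ".002 0 .02 0; 0 0 .04 0; 0 0 .04 0; 0 0 .04 0; 0 0 .03 0; 0 0 .015 0; 0 0 .005 0; 0 0 0 0; 0 0 0 0"

```text
clock: 3.15
tcp_pos: [0.5404, -0.3077, 0.0565]
orientation: [3.121, 0.35, 0.003]
contact_force: [0.5, 1.0, -0.6]
grip_width: 0.0857
gripper_force: 0.0
```

Call:
arm_command --plan "0 0 0 0; 0 0 0 0; 0 0 0 0; 0 0 0 0; 0 0 0 0; 0 0 0 0; 0 0 0 0; 0 0 0 0; 0 0 0 0; 0 0 0 0" --hand 1 --grip_force 50

```text
clock: 4.4
tcp_pos: [0.5399, -0.3073, 0.0556]
orientation: [3.122, 0.351, 0.001]
contact_force: [-0.1, 0.2, 5.3]
grip_width: 0.0274
gripper_force: 49.0
```

Call:
arm_command --plan "0 0 -.01 0; 0 0 -.03 0; 0 0 -.04 -10.7; 0 0 -.03 -10.7; 0 0 0 -10.7; 0 0 0 -10.7; 0 0 0 -10.7; 0 0 0 -10.7; 0 0 0 -10.7; 0 0 0 -10.7; 0 0 0 0; 0 0 0 0"

```text
clock: 5.9
tcp_pos: [0.5395, -0.3072, 0.1653]
orientation: [-2.057, -2.375, 0.0]
contact_force: [0.3, -0.2, -1.2]
grip_width: 0.0272
gripper_force: 49.2
```

Call:
arm_command --plan ".017 .0075 0 0; .0343 .0151 0 0; .0343 .0151 0 0; .0343 .0151 0 0; .0343 .0151 0 0; .0343 .0151 0 0; .0343 .0151 0 0; .0343 .0151 0 0; .0343 .0151 0 0; .0343 .0151 0 0; .017 .0075 0 0; 0 0 0 0; 0 0 0 0; 0 0 0 0"

```text
clock: 7.65
tcp_pos: [0.6386, 0.0517, 0.1652]
orientation: [2.055, 2.375, -0.002]
contact_force: [-0.0, 0.0, -1.1]
grip_width: 0.0271
gripper_force: 49.3
```

```bash
python3 - <<'E'
from h import *
o,p,d,P=wrist();cv2.imwrite("pics/w2.png",p[:,:,::-1]);np.save("w2.npy",P)
print(o['clock'],o['tcp_pos'],o['orientation'],o['joints'],o['grip_width'])
b=P[(abs(P[...,2]-.025)<.004)];print(len(b),np.median(b,0))
E
```

```text
7.65 [0.63858922 0.05170821 0.16515491] [ 2.05535743e+00  2.37532682e+00 -1.75874792e-03] [ 0.21714808  0.56196226 -0.55147839  1.68498634  0.34113861  0.99248871
 -0.31048016] 0.027121174721451934
12477 [0.64210707 0.03699356 0.02525664]
```

View pics/w2.png

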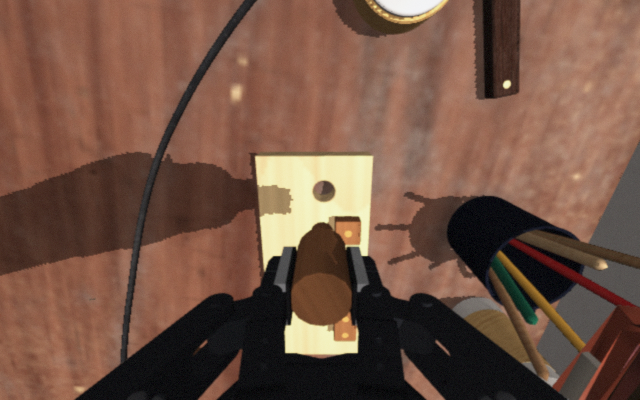

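The hole is at (324,190) in clear view. The held peg has its top at (322,298) and its foot at about (322,228), and looks upright. I'll measure both.

```bash
python3 - <<'E'
from h import *
P=np.load("w2.npy");p=cv2.imread("pics/w2.png");o=r.get_obs();g=cv2.cvtColor(p,6)
# hole: dark blob in board near (324,190)
h=(g[170:212,300:348]<130).astype(np.uint8);N,L,S,C=cv2.connectedComponentsWithStats(h)
i=L[20,24];print(S[i],C[i]+[300,170])
cs,_=cv2.findContours((L==i).astype(np.uint8),0,1);(e,ax,an)=cv2.fitEllipse(cs[0]);print('ell',np.array(e)+[300,170],ax)
# pixel ray to z=.025
c=eyes.calibration("wrist");f=200/np.tan(np.radians(c['fov_y'])/2);M=c['tool_from_camera'];Rt=R.from_rotvec(o['orientation']).as_matrix()
def ray(u,v,z):
    dr=Rt@(M[:3,:3]@[(u-c['cx'])/f,-(v-c['cy'])/f,-1]);q=Rt@M[:3,3]+o['tcp_pos'];return q+dr*(z-q[2])/dr[2]
hole=ray(e[0]+300,e[1]+170,.025);print('hole',hole,'diam',np.linalg.norm(ray(e[0]+300+ax[1]/2,e[1]+170,.025)-ray(e[0]+300-ax[1]/2,e[1]+170,.025)),'tool',totool(o,hole))
# board rect from cloud edges
m=(abs(P[...,2]-.025)<.003);q=P[m];print('board minrect',cv2.minAreaRect(q[:,:2].astype(np.float32)))
# left edge line: board pixels right & left edges rows 165-250
for col in (0,-1):
    pts=[]
    for v in range(160,215):
        w=np.where(m[v])[0]
        w=w[(w>230)&(w<390)]; pts.append(P[v,w[col],:2])
    l=cv2.fitLine(np.float32(pts),cv2.DIST_HUBER,0,.01,.01).ravel();print('edge',l,np.degrees(np.arctan2(l[1],l[0])))
# peg in tool coordinates
T=(P-o['tcp_pos'])@Rt
m=(T[...,2]>-.04)&(T[...,2]<.06)&(abs(T[...,1])<.0165)&(abs(T[...,0])<.03)
v,u=np.where(m);print(u.min(),u.max(),v.min(),v.max())
q=T[m]
for z in np.arange(-.036,.058,.008):
    s=q[abs(q[:,2]-z)<.004]
    if len(s)>5: print(round(z,3),len(s),'x',s[:,0].min().round(4),np.percentile(s[:,0],98).round(4),'y',np.percentile(s[:,1],[2,98]).round(4))
E
```

```text
[ 13  11  22  20 334] [323.75149701 190.58383234]
ell [323.76216125 190.57698822] (19.32086944580078, 20.229921340942383)
hole [0.64104821 0.05376915 0.025     ] diam 0.019708264404673714 tool [0.00154208 0.00266857 0.14020966]
board minrect ((0.7650933861732483, 0.03927874565124512), (0.3785907030105591, 0.36660757660865784), 4.523697853088379)
edge [ 0.14361906 -0.989633    0.5770147   0.04452119] -81.742676
edge [ 0.14484057 -0.989455    0.68470895  0.06205916] -81.67195
278 365 222 347
-0.036 152 x -0.0106 0.0117 y [-0.0164  0.0164]
-0.028 351 x -0.013 0.0111 y [-0.0163  0.0161]
-0.02 3263 x -0.0176 0.011 y [-0.0155  0.0149]
-0.012 672 x -0.0121 0.0121 y [-0.0158  0.0159]
-0.004 578 x 0.0022 0.012 y [-0.0157  0.0158]
0.004 475 x 0.0019 0.012 y [-0.0158  0.0159]
0.012 362 x 0.0016 0.0118 y [-0.0144  0.0134]
0.02 278 x -0.0 0.0119 y [-0.014   0.0132]
0.028 207 x -0.0008 0.0119 y [-0.0143  0.0131]
0.044 32 x 0.0034 0.0061 y [-0.0058  0.0047]
0.052 68 x 0.0002 0.0052 y [-0.0068  0.0067]
```

```bash
python3 - <<'E'
from h import *
P=np.load("w2.npy");o=r.get_obs();p=cv2.imread("pics/w2.png")
z=P[...,2];s=z[172:210:2,302:346:2];print((s*1000).astype(int))
# depth hole + end edge
m=(abs(z-.025)<.003);pts=[]
for u in range(265,365):
    w=np.where(m[140:180,u])[0]
    if len(w): pts.append(P[140+w[0],u,:2])
l=cv2.fitLine(np.float32(pts),cv2.DIST_HUBER,0,.01,.01).ravel();print('end',l,'local y',-l[2]*.144+l[3]*.9895)
X=(P[...,0]-.641)*.9895+(P[...,1]-.054)*.144;Y=-(P[...,0]-.641)*.144+(P[...,1]-.054)*.9895
ring=m&(np.hypot(X,Y)<.03)
# inner boundary of ring: board pixels adjacent to non-board
nb=cv2.dilate((~m).astype(np.uint8),np.ones((3,3)))>0
q=P[ring&nb&(np.hypot(X,Y)<.016)][:,:2].astype(np.float32)
print(len(q),cv2.minEnclosingCircle(q),q.mean(0))
A=np.c_[2*q,np.ones(len(q))];k=np.linalg.lstsq(A,(q**2).sum(1),rcond=None)[0];print('circ',k[:2],np.sqrt(k[2]+k[0]**2+k[1]**2))
cv2.imwrite("pics/w2c.png",cv2.resize(p[150:250,250:390],None,fx=5,fy=5,interpolation=cv2.INTER_CUBIC))
E
```

```text
[[ 25  25  25  25  24  24  24  25 293  26  25  24  26  25  26  24  26  24
   25  25  24  25]
 [ 25  24  25  26  24  25  26  25  25  25  25  26  26  24  25  25  24  24
   24  24  25  25]
 [ 26  26  24  26  24  26  25  25  24  24  25  26  25  25  25  25  25  24
   25  25  26  26]
 [ 25  25  24  26  25  24  26  25  26  25  25  25  24  25  27  24  25  25
   25  25  24  25]
 [ 26  26  25  25  25  26  24  26  25  25  25  24  25  24  25  26  25  25
   25  25  26  26]
 [ 25  24  24  24  24  26  25  25   0   0   0   0   0   0  25  24  26  24
   25  25  25  25]
 [ 25  26  24  25  24  24  24   0   0   0   0   0   0   0  -1  24  26 293
   26  25  24  25]
 [ 24  25  26  25  25  25   0   0   0   0   0 293   0   0   0   0  25  25
   24  24  25  25]
 [ 24  24  25  25  26  25   0   0   0   0   0   0   0   0   0   0  25  26
   25  24  25  25]
 [ 26  25  24  25  25  15   0   0   0   0   0   0   0   0   0   4  24  23
   26  24  25  25]
 [ 25  26  25  24  25  18   5   1   0   0   0   0   0   0   2   9  24  24
   27  25  26  24]
 [ 25  24  24  25  24  23  12   5   1   1   0   0   2   3   7  15  25  25
   
[... 183 characters left out ...]
   23  25  24  25]
 [ 25  24  24  25  25  25  25  24  21  18  19  18  19  22  24  26  25  24
   24  25  26  26]
 [ 23  25  25  25  25  25  24  23  24 293  24  24  25  24  25  25  27  24
   25  25  25  25]
 [ 25  25  25  26  25  24  26  24  25  25  24  25  24  24  23  26  25  25
   25  24  25  26]
 [ 24  25  25  24  24  25  24  23  26  25  25  24  25  24  24  25  24  25
   26  24  25  25]
 [ 25  25  26  25  25  25  25  25  24  24  24  25  24  23  26  24  26  25
   25  25  25  24]]
end [0.9897215  0.14300856 0.62744117 0.08573145] local y -0.0055202544
106 ((0.6403765678405762, 0.05476612597703934), 0.014749242924153805) [0.64041513 0.05341884]
circ [0.64024393 0.05336547] 0.011877174757534829
```

View pics/w2c.png

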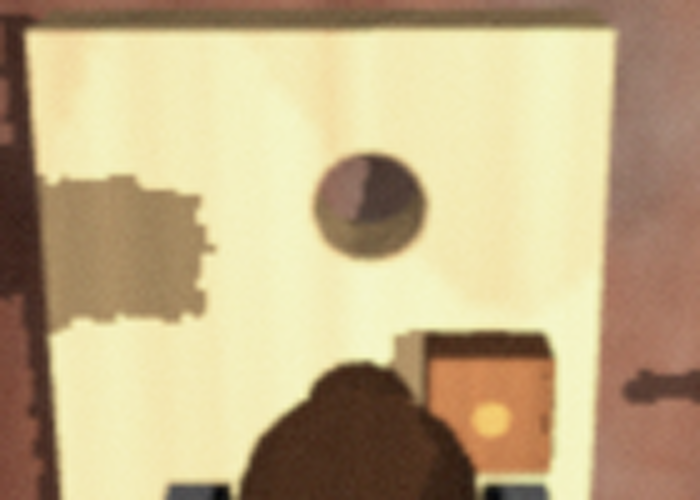

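The crop shows the hole as a clean circle centred at (324,191). The held peg is upright with its axis at tool (-3, 0) mm. I'll align and descend.

Call:
arm_command --plan ".0022 .0012 0 0; .0022 .0013 .015 0; 0 0 .02 0; 0 0 .02 0; 0 0 .013 0; 0 0 .007 0; 0 0 0 0; 0 0 0 0; 0 0 0 0; 0 0 0 0"

```text
clock: 8.95
tcp_pos: [0.6408, 0.0586, 0.0908]
orientation: [2.052, 2.378, 0.001]
contact_force: [-1.1, -0.2, -1.1]
grip_width: 0.0279
gripper_force: 49.3
```

```bash
python3 - <<'E'
from h import *
o,p,d,P=wrist();Rt=R.from_rotvec(o['orientation']).as_matrix();T=(P-o['tcp_pos'])@Rt
print(o['tcp_pos'],o['contact_force'])
m=(T[...,2]>.025)&(abs(T[...,1])<.015)&(abs(T[...,0])<.03)&(P[...,2]>.03)
for z in np.arange(.02,.056,.006):
    s=T[m&(abs(T[...,2]-z)<.003)]
    if len(s)>5: print(round(z,3),len(s),'x',s[:,0].max().round(4),'y',np.percentile(s[:,1],[2,98]).round(4))
# hole boundary (visible far part)
b=abs(P[...,2]-.025)<.003
nb=cv2.dilate((P[...,2]<.02).astype(np.uint8),np.ones((3,3)))>0
q=T[b&nb&(np.hypot(P[...,0]-.6405,P[...,1]-.0534)<.016)];print(len(q),'far x',q[:,0].max(),'y',np.percentile(q[:,1],[2,98]) )
cv2.imwrite("pics/w3c.png",cv2.resize(p[150:350,220:420],None,fx=3,fy=3,interpolation=cv2.INTER_CUBIC)[:,:,::-1])
E
```

```text
[0.64080185 0.05857634 0.09076752] [-1.11646115 -0.23292733 -1.1087776 ]
0.026 128 x 0.0125 y [-0.0136  0.0132]
0.032 40 x 0.0122 y [-0.0137  0.013 ]
0.044 29 x 0.0068 y [-0.005   0.0048]
0.05 49 x 0.0061 y [-0.0063  0.0068]
0.056 21 x 0.0049 y [-0.0068  0.0065]
63 far x 0.006038581841316921 y [-0.01267211  0.00952596]
```

View pics/w3c.png

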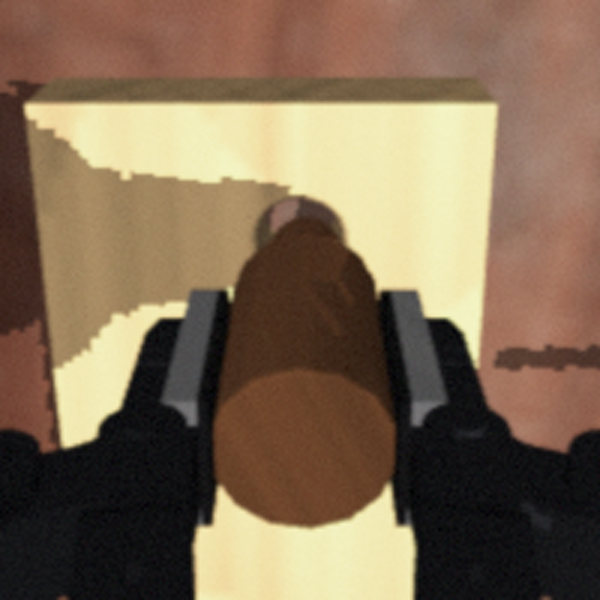

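The peg is ~2.5 mm too far along tool x and ~1 mm in y: foot at crop (308,225), hole centre about (300,235). I'll correct that and enter.

Call:
arm_command --plan "-.0025 -.001 0 0; 0 0 0 0; 0 0 .006 0; 0 0 .005 0; 0 0 .004 0; 0 0 0 0; 0 0 0 0"

```text
clock: 9.88
tcp_pos: [0.64, 0.056, 0.0754]
orientation: [2.052, 2.379, 0.0]
contact_force: [0.0, -0.2, -0.5]
grip_width: 0.0276
gripper_force: 49.3
```

Call:
arm_command --plan "0 0 .004 0; 0 0 .004 0; 0 0 .003 0; 0 0 0 0; 0 0 0 0"

```text
clock: 10.5
tcp_pos: [0.64, 0.056, 0.0643]
orientation: [2.052, 2.379, 0.0]
contact_force: [-0.5, -0.3, -0.5]
grip_width: 0.0274
gripper_force: 49.3
```

Call:
arm_command --plan "0 0 .003 0; 0 0 .003 0; 0 0 .002 0; 0 0 0 0; 0 0 0 0"

```text
clock: 11.12
tcp_pos: [0.6399, 0.056, 0.0566]
orientation: [2.052, 2.378, -0.0]
contact_force: [-2.6, -0.7, 5.6]
grip_width: 0.0275
gripper_force: 49.6
```

Call:
arm_command --plan "0 0 .001 0; 0 0 .001 0; 0 0 .001 0; 0 0 0 0; 0 0 0 0"

```text
clock: 11.75
tcp_pos: [0.64, 0.056, 0.0564]
orientation: [2.052, 2.377, -0.002]
contact_force: [-10.8, -2.9, 27.7]
grip_width: 0.0279
gripper_force: 52.2
```

Call:
arm_command --plan "0 0 -.003 0; 0 0 0 0; 0 0 0 0; 0 0 0 0; 0 0 0 0; 0 0 0 0" --hand -1

```text
clock: 12.5
tcp_pos: [0.6399, 0.056, 0.0562]
orientation: [-2.052, -2.379, 0.0]
contact_force: [-0.1, 0.0, -0.5]
grip_width: 0.0855
gripper_force: 0.0
```

Call:
arm_command --plan "0 0 -.02 0; 0 0 -.04 0; 0 0 -.05 0; 0 0 -.05 0; 0 0 -.03 0; 0 0 0 0; 0 0 0 0"

```text
clock: 13.38
tcp_pos: [0.6395, 0.0558, 0.2464]
orientation: [2.052, 2.379, -0.001]
contact_force: [-0.6, -0.0, -0.9]
grip_width: 0.0852
gripper_force: 0.0
```

```bash
python3 - <<'E'
from h import *
o,p,d,P=wrist();cv2.imwrite("pics/w4.png",p[:,:,::-1])
print(o['clock'],o['tcp_pos'],o['orientation'],o['grip_width'])
m=(abs(P[...,2]-.075)<.008)&(np.hypot(P[...,0]-.6405,P[...,1]-.0534)<.03)
q=P[m];c,s=cv2.minEnclosingCircle(q[:,:2].astype(np.float32));print(len(q),c,s,np.median(q[:,2]),np.linalg.lstsq(np.c_[q[:,:2]-c,np.ones(len(q))],q[:,2],rcond=None)[0])
# cleat tops
m=(abs(P[...,2]-.041)<.003);N,L,S,C=cv2.connectedComponentsWithStats(m.astype(np.uint8))
for i in range(1,N):
    if S[i,4]>200: print(S[i],cv2.minAreaRect(P[L==i][:,:2].astype(np.float32)))
m=abs(P[...,2]-.025)<.003
print(np.median(P[m],0))
E
```

```text
13.375 [0.63951555 0.05582717 0.24643485] [ 2.05219539e+00  2.37851773e+00 -5.49317357e-04] 0.08518923372416856
592 (0.6400206089019775, 0.05328531563282013) 0.014922489412128925 0.07526403683251096 [ 0.01403827 -0.055354    0.07502709]
[345   0  79  49 498] ((0.6788573861122131, 0.22050419449806213), (0.07830687612295151, 0.04237772896885872), 8.194068908691406)
[562  50  78 172 832] ((0.9498150944709778, 0.13996464014053345), (0.1945023238658905, 0.003971172031015158), 89.92768859863281)
[330 198  21  20 406] ((0.6688016057014465, 0.01875581592321396), (0.02500755712389946, 0.025180883705615997), 8.552092552185059)
[329 271  19  27 472] ((0.6849015355110168, -0.09194571524858475), (0.02490832656621933, 0.04020131006836891), 8.70329761505127)
[ 0.64349631 -0.0094405   0.02534586]
```

The peg is home: top at z = 75.3 mm, upright, at the hole. Now the blank.

Call:
arm_command --plan ".017 -.0102 0 0; .034 -.0203 0 0; .034 -.0203 0 0; .034 -.0203 0 0; .034 -.0203 0 0; .034 -.0203 0 0; .034 -.0203 0 0; .034 -.0203 0 0; .017 -.0102 0 0; 0 0 0 8.9; 0 0 0 8.9; 0 0 0 8.9; 0 0 0 0; 0 0 0 0; 0 0 0 0"

```text
clock: 15.3
tcp_pos: [0.439, 0.3013, 0.2461]
orientation: [-2.544, -1.843, 0.001]
contact_force: [-0.1, -1.3, 0.1]
grip_width: 0.0852
gripper_force: 0.0
```

```bash
python3 - <<'E'
from h import *
o,p,d,P=wrist();cv2.imwrite("pics/w5.png",p[:,:,::-1])
print(o['clock'],o['tcp_pos'],o['orientation'],o['joints'])
m=(abs(P[...,2]-.022)<.004);N,L,S,C=cv2.connectedComponentsWithStats(m.astype(np.uint8))
for i in range(1,N):
    if S[i,4]>400:
        q=P[L==i];print(S[i],cv2.minAreaRect(q[:,:2].astype(np.float32)),np.median(q[:,2]))
        c=cv2.minAreaRect(q[:,:2].astype(np.float32))[0]
        l=cv2.fitLine(q[:,:2].astype(np.float32),cv2.DIST_L2,0,.01,.01).ravel();v=R.from_rotvec(o['orientation']).as_matrix().T@[l[0],l[1],0]
        print('tool',totool(o,[*c,.022]),'mean',q.mean(0),'axis in tool deg',np.degrees(np.arctan(v[1]/v[0])),'world',np.degrees(np.arctan(l[1]/l[0])))
E
```

```text
15.3 [0.4390288  0.30133475 0.24613849] [-2.54421546e+00 -1.84276534e+00  5.20915956e-04] [-0.19239561  0.30638092 -0.6331147   1.86069844  0.20808522  1.04105523
 -1.22638136]
[ 313  111   19  117 2059] ((0.43984362483024597, 0.2998282313346863), (0.14864377677440643, 0.02204410918056965), 71.55425262451172) 0.022219530805647036
tool [-0.00113362  0.00131032  0.22413834] mean [0.44173114 0.30556401 0.02221939] axis in tool deg 0.11559143651157355 world 71.71574
[ 455  257   95   68 2249] ((0.632707417011261, 0.03799744322896004), (0.1106501966714859, 0.10007013380527496), 8.145726203918457) 0.02521951739457992
tool [-0.18977235  0.26620129  0.2240967 ] mean [0.62842185 0.05738137 0.02474632] axis in tool deg 61.672834298146775 world 10.158501
```

Call:
arm_command --plan "-.001 .0013 .02 0; 0 0 .045 0; 0 0 .05 0; 0 0 .05 0; 0 0 .035 0; 0 0 .017 0; 0 0 .008 0; 0 0 .002 0; 0 0 0 0; 0 0 0 0"

```text
clock: 16.6
tcp_pos: [0.4408, 0.3002, 0.0202]
orientation: [2.546, 1.84, 0.003]
contact_force: [0.0, -0.4, -0.0]
grip_width: 0.0852
gripper_force: 0.0
```

Call:
arm_command --plan "0 0 0 0; 0 0 0 0; 0 0 0 0; 0 0 0 0; 0 0 0 0; 0 0 0 0; 0 0 0 0; 0 0 0 0" --hand 1 --grip_force 70

```text
clock: 17.6
tcp_pos: [0.4404, 0.3001, 0.0196]
orientation: [2.546, 1.84, 0.001]
contact_force: [-1.5, 0.1, 5.4]
grip_width: 0.0201
gripper_force: 69.3
```

Call:
arm_command --plan "0 0 -.01 0; 0 0 -.03 0; 0 0 -.05 0; 0 0 -.04 -8.9; 0 0 0 -8.9; 0 0 0 -8.9; -.017 .0067 0 0; -.0341 .0133 0 0; -.0341 .0133 0 0; -.0341 .0133 0 0; -.0341 .0133 0 0; -.0341 .0133 0 0; -.0341 .0133 0 0; -.0341 .0133 0 0; -.0341 .0133 0 0; -.0341 .0133 0 0; -.0341 .0133 0 0; -.0173 .0067 0 0; 0 0 0 0; 0 0 0 0"

```text
clock: 20.1
tcp_pos: [0.6393, -0.0481, 0.1493]
orientation: [-2.05, -2.379, -0.001]
contact_force: [0.2, 0.9, -1.2]
grip_width: 0.0205
gripper_force: 68.6
```

```bash
python3 - <<'E'
from h import *
o,p,d,P=wrist();cv2.imwrite("pics/w6.png",p[:,:,::-1]);Rt=R.from_rotvec(o['orientation']).as_matrix();T=(P-o['tcp_pos'])@Rt
print(o['clock'],o['tcp_pos'],o['orientation'],o['grip_width'],o['contact_force'])
m=(abs(T[...,2]+.003)<.01)&(abs(T[...,1])<.025)&(T[...,0]>.02)&(T[...,0]<.1)
q=T[m];print(len(q),q.min(0),q.max(0))
for x in np.arange(.02,.08,.01):
    s=q[abs(q[:,0]-x)<.003]
    if len(s): print(round(x,2),np.percentile(s[:,1],[2,50,98]).round(4),np.median(s[:,2]).round(4))
m=(abs(P[...,2]-.075)<.006)&(np.hypot(P[...,0]-.64,P[...,1]-.0533)<.03);a=P[m];print('peg',len(a),cv2.minEnclosingCircle(a[:,:2].astype(np.float32)),np.median(a[:,2]))
E
```

```text
20.1 [ 0.63933509 -0.04808513  0.14930377] [-2.05001609e+00 -2.37903535e+00 -5.89458753e-04] 0.020451467003374968 [ 0.15056763  0.92234276 -1.20244928]
5696 [ 0.0200021  -0.01143693 -0.00470885] [0.07506637 0.01060198 0.00691319]
0.02 [-0.0113 -0.0006  0.0099] -0.0025
0.03 [-0.0107 -0.0001  0.01  ] -0.0025
0.04 [-0.0108 -0.0006  0.0101] -0.0025
0.05 [-0.0107 -0.0001  0.0101] -0.0025
0.06 [-0.0108 -0.0005  0.0101] -0.0025
0.07 [-0.0109 -0.0005  0.0099] -0.0025
peg 1763 ((0.6404233574867249, 0.05315616354346275), 0.015053235925734043) 0.07521808144859447
```

View pics/w6.png

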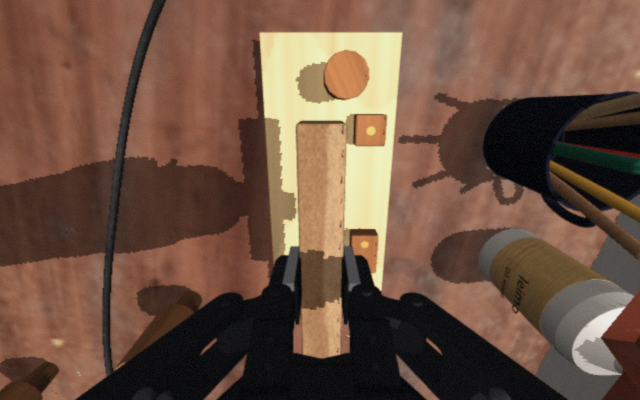

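The blank is held straight, ends at (320,122) and (322,357), with the peg at (346,75) and the cleats at (370,130) and (364,245). The remaining gaps are about 10 mm to the peg and 15 mm to the fence. I'll lower it onto the board.

Call:
arm_command --plan "0 0 .02 0; 0 0 .03 0; 0 0 .025 0; 0 0 .015 0; 0 0 .007 0; 0 0 .004 0; 0 0 .002 0; 0 0 .001 0; 0 0 0 0; 0 0 0 0"

```text
clock: 21.4
tcp_pos: [0.6402, -0.0499, 0.0456]
orientation: [2.052, 2.378, 0.0]
contact_force: [0.4, -1.0, -0.2]
grip_width: 0.0207
gripper_force: 68.6
```

Call:
arm_command --plan "0 0 .001 0; 0 0 .0005 0; 0 0 0 0; 0 0 0 0"

```text
clock: 21.9
tcp_pos: [0.6403, -0.0499, 0.0447]
orientation: [2.052, 2.378, -0.0]
contact_force: [-3.2, 0.4, 5.7]
grip_width: 0.0207
gripper_force: 69.6
```

Call:
arm_command --plan "0 .003 0 0; 0 .003 0 0; 0 .003 0 0; 0 .003 0 0; 0 .0015 0 0; 0 .001 0 0; 0 0 0 0; 0 0 0 0"

```text
clock: 22.9
tcp_pos: [0.6534, -0.0481, 0.0446]
orientation: [-2.052, -2.378, 0.003]
contact_force: [-6.7, -1.1, 9.9]
grip_width: 0.0207
gripper_force: 70.0
```

Call:
arm_command --plan "0 .001 0 0; 0 .0005 0 0; 0 .0005 0 0; 0 0 0 0; 0 0 0 0"

```text
clock: 23.52
tcp_pos: [0.6553, -0.0478, 0.0447]
orientation: [-2.052, -2.378, 0.004]
contact_force: [-6.2, -1.5, 9.4]
grip_width: 0.0205
gripper_force: 70.1
```

Call:
arm_command --plan "0 .0005 0 0; 0 .0005 0 0; 0 .0005 0 0; 0 0 0 0; 0 0 0 0"

```text
clock: 24.15
tcp_pos: [0.6557, -0.0478, 0.0446]
orientation: [-2.051, -2.377, 0.007]
contact_force: [-9.8, -1.6, 13.3]
grip_width: 0.0207
gripper_force: 70.5
```

Call:
arm_command --plan ".003 0 0 0; .003 0 0 0; .003 0 0 0; .0015 0 0 0; .001 0 0 0; 0 0 0 0; 0 0 0 0"

```text
clock: 25.02
tcp_pos: [0.6552, -0.0437, 0.0446]
orientation: [2.055, 2.371, -0.015]
contact_force: [-6.5, -14.8, 12.2]
grip_width: 0.0205
gripper_force: 70.4
```

Call:
arm_command --plan ".0005 0 0 0; .0005 0 0 0; .0005 0 0 0; 0 0 0 0; 0 0 0 0"

```text
clock: 25.65
tcp_pos: [0.655, -0.0425, 0.0447]
orientation: [2.055, 2.371, -0.015]
contact_force: [-7.2, -15.4, 12.7]
grip_width: 0.0205
gripper_force: 70.4
```

```bash
python3 - <<'E'
from h import *
o,p,d,P=wrist();cv2.imwrite("pics/w7.png",p[:,:,::-1]);Rt=R.from_rotvec(o['orientation']).as_matrix();T=(P-o['tcp_pos'])@Rt
print(o['tcp_pos'],o['contact_force'],o['moment'],Rt.round(3).tolist())
a=np.radians(8.4);c=np.array([.6402,.0533]);ex=np.array([np.cos(a),np.sin(a)]);ey=np.array([-ex[1],ex[0]])
D=P[...,:2]-c;L=np.stack([D@ex+.009,D@ey+.085],-1)
m=(abs(P[...,2]-.047)<.003)&(abs(L[...,0]-.009)<.02)&(abs(L[...,1])<.09)
q=L[m];print('blank',len(q),'end y',np.percentile(q[:,1],99.5))
for y in (.02,.03,.04,.05,.06):
    s=q[abs(q[:,1]-y)<.004]
    if len(s): print(y,np.percentile(s[:,0],[1,99]).round(4))
m=(abs(P[...,2]-.041)<.002)&(L[...,0]>.018)&(abs(L[...,1])<.09)&(L[...,0]<.05);q=L[m];print('cleat',q.min(0),q.max(0))
m=(abs(P[...,2]-.075)<.006)&(np.hypot(*np.moveaxis(D,-1,0))<.03);a=L[m];print('peg',cv2.minEnclosingCircle(a.astype(np.float32)))
E
```

```text
[ 0.65498666 -0.04247068  0.04465273] [ -7.20164719 -15.44384776  12.66254063] [-2.91565093  1.39876685  0.36583153] [[-0.142, 0.99, -0.003], [0.99, 0.142, -0.01], [-0.01, -0.004, -1.0]]
blank 10550 end y 0.06250197069967821
0.02 [-0.0017  0.0196]
0.03 [-0.0016  0.0198]
0.04 [-0.0015  0.0197]
0.05 [-0.0015  0.0198]
0.06 [-0.0017  0.0197]
cleat [ 0.01864553 -0.07064122] [0.04512582 0.06288133]
peg ((0.00914520863443613, 0.08497509360313416), 0.015098038129508495)
```

View pics/w7.png

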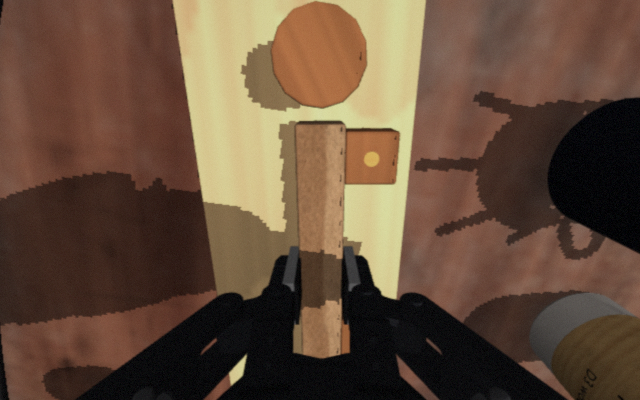

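The blank is flush on the fence (edge at local x = 19.7 mm) with 7.5 mm left to the peg. The drag is sliding friction, so I'll ease the down-force a little and keep sliding.

Call:
arm_command --plan "0 0 -.0005 0; .001 0 0 0; .001 0 0 0; .001 0 0 0; .001 0 0 0; .001 0 0 0; 0 0 0 0; 0 0 0 0"

```text
clock: 26.7
tcp_pos: [0.654, -0.0358, 0.0447]
orientation: [2.055, 2.373, -0.013]
contact_force: [-5.8, -12.3, 9.2]
grip_width: 0.02
gripper_force: 69.9
```

Call:
arm_command --plan ".0005 0 0 0; .0005 0 0 0; .0005 0 0 0; 0 0 0 0; 0 0 0 0"

```text
clock: 27.32
tcp_pos: [0.6538, -0.0348, 0.0447]
orientation: [2.055, 2.372, -0.014]
contact_force: [-5.0, -12.4, 9.3]
grip_width: 0.0204
gripper_force: 69.9
```

Call:
arm_command --plan ".0005 0 0 0; .0005 0 0 0; .0005 0 0 0; .0005 0 0 0; 0 0 0 0; 0 0 0 0"

```text
clock: 28.08
tcp_pos: [0.6538, -0.0346, 0.0447]
orientation: [2.055, 2.37, -0.016]
contact_force: [-5.6, -16.4, 8.7]
grip_width: 0.0199
gripper_force: 70.0
```

Contact with the peg. Now I'll build up the push in both directions.

Call:
arm_command --plan ".0005 .0005 0 0; .0005 .0005 0 0; .0005 .0005 0 0; .0005 .0005 0 0; 0 0 0 0; 0 0 0 0"

```text
clock: 28.82
tcp_pos: [0.6539, -0.0345, 0.0447]
orientation: [2.057, 2.369, -0.023]
contact_force: [-11.1, -19.7, 14.7]
grip_width: 0.0206
gripper_force: 70.8
```

Call:
arm_command --plan ".001 .0005 0 0; .001 .0005 0 0; .001 .0005 0 0; .001 .0005 0 0; 0 0 0 0; 0 0 0 0"

```text
clock: 29.58
tcp_pos: [0.6539, -0.0344, 0.0447]
orientation: [2.059, 2.366, -0.033]
contact_force: [-15.0, -25.9, 21.0]
grip_width: 0.0203
gripper_force: 71.6
```

```bash
python3 - <<'E'
from h import *
o,p,d,P=wrist();cv2.imwrite("pics/w8.png",p[:,:,::-1])
print(o['clock'],o['tcp_pos'],o['contact_force'],o['grip_width'])
a=np.radians(8.4);c=np.array([.6402,.0533]);ex=np.array([np.cos(a),np.sin(a)]);ey=np.array([-ex[1],ex[0]])
print('force board',o['contact_force'][:2]@ex,o['contact_force'][:2]@ey)
D=P[...,:2]-c;L=np.stack([D@ex+.009,D@ey+.085],-1)
m=(abs(P[...,2]-.047)<.003)&(abs(L[...,0]-.009)<.02)&(abs(L[...,1])<.09)
q=L[m];print('blank',len(q),'end y',np.percentile(q[:,1],99.5),'z',np.median(P[m][:,2]))
for y in (.02,.03,.04,.05,.06,.066):
    s=m&(abs(L[...,1]-y)<.003)
    if s.any(): print(y,np.percentile(L[s][:,0],[1,99]).round(4),np.median(P[s][:,2]).round(4))
m=(abs(P[...,2]-.075)<.006)&(np.hypot(*np.moveaxis(D,-1,0))<.03);b=L[m];print('peg',cv2.minEnclosingCircle(b.astype(np.float32)),np.median(P[m][:,2]))
E
```

```text
29.575 [ 0.65393226 -0.0343992   0.04466798] [-15.04373495 -25.85352517  21.04622885] 0.020287072986428498
force board -18.65911202647381 -23.37854279447915
blank 10223 end y 0.06854188152728379 z 0.04726539989914587
0.02 [-0.0017  0.02  ] 0.0473
0.03 [-0.0016  0.0198] 0.0473
0.04 [-0.0014  0.0197] 0.0472
0.05 [-0.0014  0.0199] 0.0472
0.06 [-0.0015  0.0198] 0.0472
0.066 [-0.0016  0.0201] 0.0473
peg ((0.00920468382537365, 0.08548309653997421), 0.015051690861582756) 0.07517116498893173
```

View pics/w8.png

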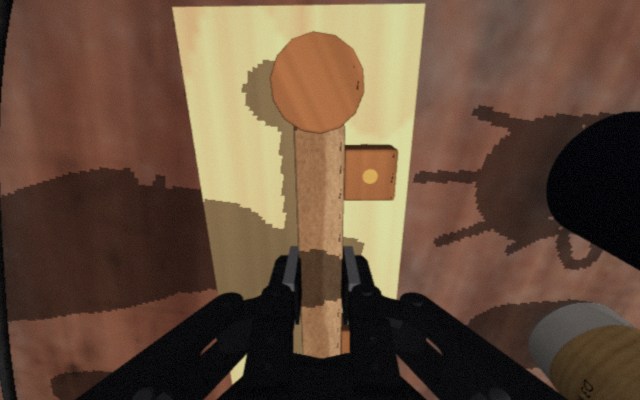

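The blank's end at (318,130) is against the peg (318,82) and its side is flush with the cleat (370,175). It lies flat with its top at 47.2 mm, and the push is about 19 N on the fence and 23 N on the peg. The peg is still home. Handing in.

```bash
python3 -c "
from bench import ticket
print(ticket.hand_in())"
```

```text
the job is handed in; nothing more can be done
None
```

The job is handed in at about 30 s: the peg stands home in the hole, and the blank lies flat, held pressed against both fence cleats (about 19 N) and the peg (about 23 N).

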